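Put the feeler gauge away in its case

ROBOT

A 6-joint arm with a two-finger parallel gripper is mounted at the origin on a cart in front of the work surface, level with it; the furniture and walls round the work are solid. World frame = base frame: x ahead of the robot, y to its left, z up, the work surface at z = 0. Lengths are in mm, angles in rad, forces in N, time in s.
With the tool pointing down it reaches from about 350 to 975 mm from the base axis. Payload 7.1 kg.
Tool frame: the origin (TCP) lies midway between the tips of the shut fingers; the grasp point (between the pads) lies ctrl.grip_point_offset behind it (ctrl.grip_point_offset is the distance from the TCP to the grasp point, in mm); z points along the fingers, y is the line along which they close (so a half turn about z gives the same grasp; the last joint's range is limited). The gripper opens to 88 mm and grips with 3 to 60 N. Pads are 20 mm wide; open, the fingers measure 115 mm over their backs; the gripper's body (75 mm by 178 mm) begins 61 mm behind the grasp point.
Start: joints at [-1.364, 0.423, 1.63, -0, 1.089, -0.019], TCP at [139.948, -609.113, 222.675] pointing down, gripper open.
Joint ranges: [-3, 3], [-0.9, 2.11], [0.09, 2.58], [-1.31, 4.45], [0.11, 2.69], [-2.54, 2.54]. Speed limits (rad/s): [2.39, 2.39, 3.01, 3.14, 3.14, 3.14].

INTERFACE

Orientations are given as a rotation vector (axis times angle).
In Python, from workcell import ctrl gives the robot as it stands.
- The arm moves only by the tool apply_moves, never from a script. Its argument "targets" is a list of rows, each an object of numbers: "tx", "ty", "tz": the shift along the world's x, y, z in m; "spin": the turn about the world's z in degrees. In form: [{"tx": .., "ty": .., "tz": .., "spin": ..}, ...]. A call has exactly 8 rows; each row is the pose to reach, as a shift and turn from the pose commanded when the call began; what a row does not reach only later rows make up. A row lasts 1/10 s, in which the tool goes at most 50 mm and 8.59 degrees, less where a joint would pass 70% of its speed; a pose out of reach is approached as far as the arm can. A call with a gripper value outside its range is refused whole. "gripper" is the closure, from -1 (fully open) to 1 (shut), set as the call begins (left out, the last holds). The fingers move at their own pace and stop on an object; the grip force is fixed at half the most. Time passes only in rows, so rows that repeat a pose let the fingers close, or fill a call up. It gives the time, the measured TCP pose, the force, the opening and the grip force at its end, in the units of the state.
- ctrl.get_obs(): the state, without advancing time (a new reading comes with each control period).
- ctrl.get_image(name): name is "side" or "top" or "wrist"; returns the picture (400x640x3 uint8, red, green, blue); there is no depth.
- ctrl.get_calibration(name): a dict with "fov_y" (degrees; the focal length in pixels is half the picture's height over the tangent of half this angle, whatever the lens; pixels are square), "cx", "cy" (the principal point, pixels), "dist" ([k1, k2, p1, p2, k3] as OpenCV has them; the pictures are not rectified), "rvec" (rotation vector, rad) and "tvec" (3), from world to camera coordinates, as OpenCV has them. Camera axes: x right, y down, z forward; pixel columns grow to the right and rows downward; lengths in mm; the calibration is good to about 2 mm. A picture is of the moment at which its call begins: read the wrist's pose just before it. get_calibration takes no time and is no camera call; for the wrist camera it gives the pose at the moment of the call.
- ctrl.close_job(): hands the job in; it is judged then, once.
Trained networks look in the newest picture that a camera, given by its name, has taken for a name from the list of things; names that differ only in an ending like _2 or _b are one class to them, and where a whole thing is asked for, a point or a joint stands for the part that bears it (a point fixed in the world has none). Each returns a list of dicts, best first, with "score" (0 to 1); they miss things now and then, are a little off and sometimes report something else, mostly with a low value. They report only what shows in the picture. A call takes as long as a camera call. They do not tell look-alikes from the thing itself.
- ctrl.outline_of(name, camera): "pixels" (400x640 bool, what is visible of it) and "box" ([left, top, right, bottom] in pixels, round what is visible of it).
- ctrl.pinpoint(name, camera): "uv" ([column, row] in pixels: a listed point, or the origin of a listed thing).
The state is a dict: "t": time; "qpos": joint angles; "qvel": joint speeds; "joint_torque": joint torques, N m; "ee_pos": TCP position; "orientation": TCP orientation; "ft_force": force on the tool from outside, world axes, zero at the start; "moment": the same for the moment, N m; "width": finger opening in mm; "grasp_force": force on a finger pad.
Only numpy, scipy, OpenCV 4.12 (cv2) and the standard library are available. Lean on these libraries where they do the work, as an engineer would, in place of code of your own. Each camera call takes 0.05 s, during which the arm holds its last target. There are 200 camera calls.

TASK

Open the instrument case with the orange lid (the lid has a black bow handle), lay the steel feeler gauge flat inside, setting it down rather than dropping it in, and close the lid fully again.

Things in the scene. Friction and masses are not known exactly. Their poses are not given: they have to be found in the camera images.
- case: Clamshell case, black tray with orange lid, 112 x 176 mm, 46 mm high when shut (handle extra); fixed to the worktop. Origin: centre of underside; x (short side) points to the hinge side, away from the robot within 20 degrees; y along the long side; z up. Tray inside 104 x 168 mm, walls and floor 4 mm, rim 30 mm above the worktop. Hinge line parallel to y through (58, 0, 31) mm.
- case_lid (a joint): Lid angle, rad: 0 shut, grows as the front edge rises and swings back over the hinge, 1.57 upright, 1.92 the stop. Starts shut or up to 0.1 ajar. The hinge is stiff (0.22 N m, about 2 N at the handle): the lid stays wherever it is left and must be brought all the way down. It has no latch to work.
- case_handle (a point): Middle of the grip bar of the black bow handle on the lid: round, 10 mm thick, parallel to the case's y, straight over 92 mm, its centre 38 mm off the lid's outer face near the front edge. Lid shut: at (-48, 0, 84) mm in the case's frame. Pinch it from above, fingers closing along the case's x. It runs on a circle of 118 mm radius round the hinge line and can turn between the fingers.
- feeler_gauge: Feeler gauge, leaves folded: a slim bright steel bar, 13 x 105 x 15 mm, 0.06 to 0.13 kg, lying loose right of the case. A white paint marker with a blue cap (16 x 122 mm) lies near it, either one in front. Origin: centre of its underside; y along its length, z up. Grasp it across its x (13 mm).
Things that resemble listed ones, but are neither listed nor needed, are in the scene too. Leave any turquoise look-alike of the case alone.

How it is judged (in metres and radians):
On the way, in this order (a step that is already met when the one before it is completed fails the run):
1. the lid is open (at least 1.0 rad) (value of joint case_lid above 1 rad), for 0.2 s.
2. the gauge is carried down into the open case, still held when less than 25 mm above its floor (contact force between the fingers and feeler_gauge above 0.3 N and x of feeler_gauge in the frame of case between -0.052 and 0.052 m and y of feeler_gauge in the frame of case between -0.084 and 0.084 m and z of feeler_gauge in the frame of case below 0.029 m), for 0.02 s.
3. the gauge lies released in the case (contact force between the fingers and feeler_gauge below 0.1 N and z of feeler_gauge in the frame of case below 0.018 m and angle between feeler_gauge's own y axis and vertical above 1.4 rad and value of joint case_lid above 0.5 rad), for 0.1 s.
At the end, for the whole second after the job is handed in: The lid is shut (within 0.06 rad, about 7 mm at the handle) and the feeler gauge lies at rest on the floor of the case (long axis level within 10 degrees), inside its walls (value of joint case_lid below 0.06 rad and x of feeler_gauge in the frame of case between -0.052 and 0.052 m and y of feeler_gauge in the frame of case between -0.084 and 0.084 m and z of feeler_gauge in the frame of case below 0.018 m and angle between feeler_gauge's own y axis and vertical above 1.4 rad and linear speed of feeler_gauge below 0.02 m/s); the robot touches nothing.
It also fails if it takes over 72 s, if anything falls off the work surface, if the arm or the gripper's body presses on something with over 40 N, if the wrist force passes 120 N, or if a joint passes its speed limit or range.

## Working session

There is one attempt and no reset: what is moved stays moved. The work goes in short steps, Python scripts to look and compute and a tool call to move; the robot and the scene stay as the last step left them, time stands still between calls to the robot, and variables do not carry over. Pictures are saved under pics/ and viewed, at most 13 in all, crops included, and the job is handed in when it is done.

Besides the shell and the picture viewer there is one more tool, called after "Call:" by a JSON object that holds its "fn" and its "kwargs". apply_moves: Moves the arm, as the interface text tells. Its arguments: {"type":"object","properties":{"targets":{"type":"array"},"gripper":{"type":"number"}},"required":["targets"]}

```bash
mkdir -p pics
cat > h.py <<'E'
import numpy as np, cv2
from workcell import ctrl
def cal(n):
    c=ctrl.get_calibration(n); f=200/np.tan(np.radians(c['fov_y'])/2)
    K=np.array([[f,0,c['cx']],[0,f,c['cy']],[0,0,1]]); return K,np.array(c['dist'],float),np.array(c['rvec'],float),np.array(c['tvec'],float)
def ray(c,uv):
    K,d,r,t=c; p=cv2.undistortPoints(np.array([[uv]],float),K,d)[0,0]
    R=cv2.Rodrigues(r)[0]; return -R.T@t, R.T@np.array([p[0],p[1],1])
def onz(c,uv,z):
    o,v=ray(c,uv); return o+v*(z-o[2])/v[2]
def tri(rs):
    A=0;b=0
    for o,v in rs:
        v=v/np.linalg.norm(v);P=np.eye(3)-np.outer(v,v);A=A+P;b=b+P@o
    return np.linalg.solve(A,b)
def proj(c,X):
    K,d,r,t=c; return cv2.projectPoints(np.array(X,float).reshape(-1,1,3),r,t,K,d)[0][:,0]
def save(n,im): cv2.imwrite('pics/'+n+'.png',cv2.cvtColor(im,cv2.COLOR_RGB2BGR))
E
python3 - <<'E'
from h import *
ims=[ctrl.get_image(n) for n in('top','side')]
save('top0',ims[0]);save('side0',ims[1])
np.set_printoptions(precision=1,suppress=True)
o=ctrl.get_obs();print(o['t'],o['ee_pos'],o['orientation'],o['width'],ctrl.grip_point_offset)
for n in('top','side'):
  c=cal(n);print(n,ray(c,(320,200)))
  for k in('case','case_handle','feeler_gauge'):
    print(n,k,[(round(p['score'],2),np.array(p['uv'])) for p in ctrl.pinpoint(k,n)],[(round(p['score'],2),p['box']) for p in ctrl.outline_of(k,n)])
E
```

```text
0.1 [ 139.9 -608.6  222. ] [-3.1 -0.4  0. ] 87.77199123842442 18.700000000000003
top (array([ 366.6,  -51.7, 1131.9]), array([ 0.1, -0. , -1. ]))
top case [(0.82, array([309.2, 205.7])), (0.74, array([213.2, 203. ])), (0.19, array([205.9, 219.1]))] [(0.92, [271.9, 172.7, 347.8, 234.6]), (0.9, [175.9, 181.1, 251.1, 229.0])]
top case_handle [(0.68, array([304.3, 218. ])), (0.6, array([216.5, 203.7])), (0.59, array([205.2, 214.8]))] [(0.94, [176.2, 174.7, 249.5, 226.3]), (0.66, [270.5, 171.0, 349.4, 231.6])]
top feeler_gauge [(0.63, array([405.4, 230.2]))] [(0.64, [386.0, 225.2, 424.5, 237.3])]
side (array([ 576.2, -924.1,  808.5]), array([-0.1,  0.7, -0.7]))
side case [(0.85, array([326.8, 161.8])), (0.7, array([318.1, 210.5]))] [(0.96, [289.0, 172.9, 348.9, 236.9]), (0.61, [304.6, 129.4, 342.3, 175.6])]
side case_handle [(0.93, array([307.6, 139.1])), (0.64, array([303.5, 183.1]))] [(0.85, [301.5, 131.2, 340.1, 167.3])]
side feeler_gauge [(0.62, array([282.5, 278.8])), (0.59, array([308.1, 136.6]))] [(0.74, [272.3, 263.6, 290.2, 302.2])]
```

View pics/top0.png

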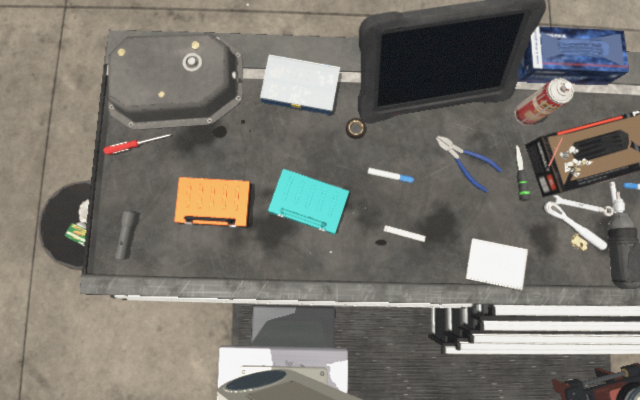

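View pics/side0.png

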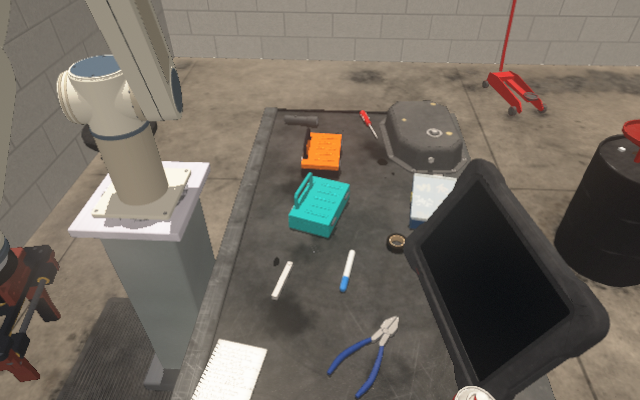

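The top view shows the orange case with a black bow at about (213,203) and the turquoise look-alike at (309,201). A plain bright bar lies at (404,234) and the blue-capped marker at (391,175). The orange case and the plain bar fit the description. The network's (309,206) is the turquoise decoy. I'll confirm in one crop and measure.

Run:
```python
from h import *
np.set_printoptions(precision=1,suppress=True)
I={n:ctrl.get_image(n) for n in('top','side')}
cr=I['top'][160:260,165:435]; save('crop',cv2.resize(cr,None,fx=2.9,fy=2.9,interpolation=cv2.INTER_CUBIC))
c={n:cal(n) for n in I}
print(onz(c['top'],(213,203),46),tri([ray(c['top'],(207.5,220)),ray(c['side'],(307.6,139.1))]))
hs=cv2.cvtColor(I['top'],cv2.COLOR_RGB2HSV)
m=cv2.inRange(hs,(8,150,120),(25,255,255)); m[:, :165]=0; m[:,265:]=0; m[:165]=0;m[240:]=0
r=cv2.minAreaRect(cv2.findNonZero(m)); b=cv2.boxPoints(r)
P=np.array([onz(c['top'],p,46) for p in b]);print('lid',r,P,P.mean(0),[np.linalg.norm(P[i]-P[i-1]) for i in range(4)],[np.degrees(np.arctan2(*(P[i]-P[i-1])[[1,0]])) for i in range(4)])
# gauge: bright low-saturation component
for n,box in(('top',(380,220,430,248)),('side',(265,255,300,305))):
    x0,y0,x1,y1=box; g=I[n][y0:y1,x0:x1].min(2); m=(g>140).astype(np.uint8)
    k,l,s,ce=cv2.connectedComponentsWithStats(m); j=1+np.argmax(s[1:,4]); pts=np.argwhere(l==j)[:,::-1]+[x0,y0]
    r=cv2.minAreaRect(pts.astype(np.float32)); P=np.array([onz(c[n],p,12) for p in cv2.boxPoints(r)])
    print(n,'gauge',r,P.mean(0),[(np.linalg.norm(P[i]-P[i-1]),np.degrees(np.arctan2(*(P[i]-P[i-1])[[1,0]]))) for i in range(2)])
```

```text
[501.2 184.7  46. ] [460.  189.4  77.3]
lid ((212.1025848388672, 201.4098358154297), (72.17253112792969, 45.4860725402832), 3.691385507583618) [[451.8 276.4  46. ]
 [565.6 277.5  46. ]
 [559.2  96.9  46. ]
 [445.6  98.6  46. ]] [505.5 187.3  46. ] [np.float64(177.87018613205223), np.float64(113.74726314413303), np.float64(180.62382080638696), np.float64(113.5803366718896)] [np.float64(87.98976246832386), np.float64(0.5471489828303958), np.float64(-92.03478043591582), np.float64(179.16107178788064)]
top gauge ((404.2538757324219, 233.06924438476562), (42.274192810058594, 6.314816951751709), 15.255118370056152) [ 442.1 -299.    12. ] [(np.float64(108.27042079840035), np.float64(76.25314589704982)), (np.float64(16.266076741962074), np.float64(-14.992859113639435))]
side gauge ((281.6685485839844, 278.579345703125), (6.1740570068359375, 38.907203674316406), 25.201122283935547) [ 443.3 -298.5   12. ] [(np.float64(14.95912051518925), np.float64(154.8061339265516)), (np.float64(107.62980222906586), np.float64(76.68308492505174))]
```

View pics/crop.png

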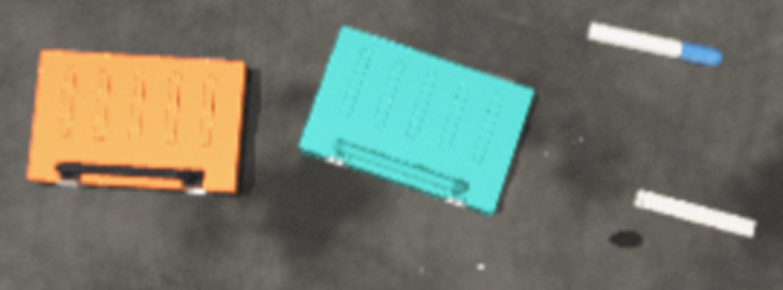

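The crop confirms both: orange lid with a black bow, and a plain steel bar with no cap. Gauge is at about (443,-299), long axis 76°. Case is at about (505,187), yaw about -2°, so the handle is at about (458,189,84). I'll move over the gauge for a close look on the way.

Call:
{"fn": "apply_moves", "kwargs": {"targets": [{"tx": 0.03,"ty": 0.03,"tz": 0,"spin": 8},{"tx": 0.065,"ty": 0.065,"tz": 0,"spin": 16},{"tx": 0.1,"ty": 0.1,"tz": 0,"spin": 24},{"tx": 0.135,"ty": 0.135,"tz": 0,"spin": 32},{"tx": 0.17,"ty": 0.17,"tz": 0,"spin": 40},{"tx": 0.205,"ty": 0.205,"tz": 0,"spin": 48},{"tx": 0.24,"ty": 0.24,"tz": 0,"spin": 55},{"tx": 0.27,"ty": 0.27,"tz": 0,"spin": 61}], "gripper": -1}}

```text
t: 1.6
ee_pos: [411.4, -337.3, 223.0]
orientation: [2.504, 1.896, 0.0]
ft_force: [0.3, -1.2, -0.0]
width: 88.0
grasp_force: 0.0
```

Run:
```python
from h import *
np.set_printoptions(precision=1,suppress=True)
o=ctrl.get_obs();c=cal('wrist');im=ctrl.get_image('wrist');save('w1',im)
R=cv2.Rodrigues(np.array(o['orientation']))[0];print(o['t'],o['ee_pos'],np.degrees(np.arctan2(R[1,1],R[0,1])),o['qpos'],R[:,2])
print(ray(c,(320,200)),proj(c,[443,-299,12]))
for p in ctrl.outline_of('feeler_gauge','wrist'):
    r=cv2.minAreaRect(np.argwhere(p['pixels'])[:,::-1].astype(np.float32));P=np.array([onz(c,q,13) for q in cv2.boxPoints(r)])
    print(p['score'],p['box'],P.mean(0),[(np.linalg.norm(P[i]-P[i-1]),np.degrees(np.arctan2(*(P[i]-P[i-1])[[1,0]]))) for i in range(2)])
```

```text
1.6 [ 411.4 -337.3  223. ] -15.752274377651954 [-0.7  0.3  1.8  0.   1.  -0.4] [ 0. -0. -1.]
(array([ 429.5, -272.7,  384.6]), array([-0.1, -0.2, -1. ])) [[337.3 144.4]]
0.65 [328.5, 98.2, 345.4, 185.8] [ 443.9 -299.1   13. ] [(np.float64(104.5659118747302), np.float64(75.55262443217883)), (np.float64(15.525718911340872), np.float64(-14.820655256132156))]
```

View pics/w1.png

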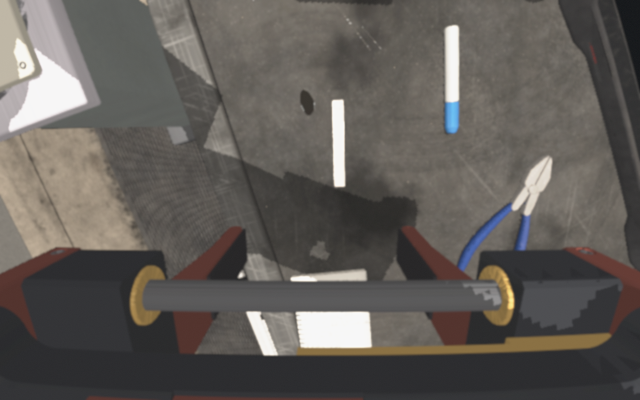

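The wrist view shows the gauge at (338,143), with the marker apart at (452,80). Gauge refined: (443.5,-299), axis 75.6°. Next, the case.

Call:
{"fn": "apply_moves", "kwargs": {"targets": [{"tx": 0.003,"ty": 0.048,"tz": 0,"spin": 2},{"tx": 0.006,"ty": 0.096,"tz": 0,"spin": 4},{"tx": 0.01,"ty": 0.144,"tz": 0,"spin": 6},{"tx": 0.015,"ty": 0.192,"tz": 0,"spin": 8},{"tx": 0.02,"ty": 0.24,"tz": 0,"spin": 10},{"tx": 0.025,"ty": 0.288,"tz": 0,"spin": 12},{"tx": 0.03,"ty": 0.336,"tz": 0,"spin": 13},{"tx": 0.035,"ty": 0.385,"tz": 0,"spin": 14}]}}

```text
t: 2.5
ee_pos: [445.0, 47.0, 223.0]
orientation: [2.262, 2.179, 0.001]
ft_force: [0.6, -0.6, 0.4]
width: 88.3
grasp_force: 0.0
```

```bash
cat > st.py <<'E'
from h import *
np.set_printoptions(precision=2,suppress=True)
def st():
    o=ctrl.get_obs();R=cv2.Rodrigues(np.array(o['orientation']))[0];print('t',o['t'],'p',np.array(o['ee_pos']),'tooly',np.degrees(np.arctan2(R[1,1],R[0,1])),'q',np.array(o['qpos']),'f',np.array(o['ft_force']),'w',o['width'],o['grasp_force'])
    return o
E
python3 - <<'E'
from st import *
st();c=cal('wrist');im=ctrl.get_image('wrist');save('w2',im)
print(c[3],proj(c,[[457.5,189,84],[452,277,46],[565,275,46],[559,97,46],[446,99,46]]))
for p in ctrl.pinpoint('case_handle','wrist'): print(p['score'],p['uv'],onz(c,p['uv'],84))
hs=cv2.cvtColor(im,cv2.COLOR_RGB2HSV);m=cv2.inRange(hs,(8,150,100),(25,255,255))
k,l,s,ce=cv2.connectedComponentsWithStats(m);j=1+np.argmax(s[1:,4]);print(s[j])
E
```

```text
t 2.5 p [445.    46.95 223.  ] tooly -2.134932232889948 q [ 0.08  0.16  2.01 -0.    0.98  0.12] f [ 0.56 -0.6   0.36] w 88.26024306649587 0.0
[-443.51   32.05  404.22] [[328.73  43.6 ]
 [319.39 -38.96]
 [431.21 -39.34]
 [420.83 138.45]
 [320.16 140.1 ]]
0.89 [332.2, 41.5] [460.78 190.71  84.  ]
0.74 [347.2, 266.0] [470.81 -36.71  84.  ]
[  323     0   108   139 12822]
```

View pics/w2.png

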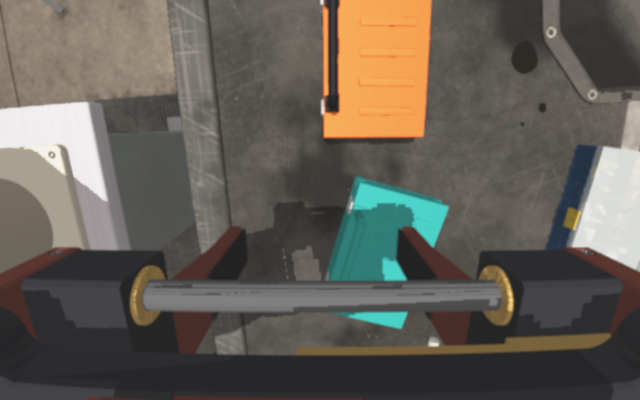

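The handle bar shows at u≈332 running down to (332,105), so it lies at x≈460.5, y≈190, consistent with the top view. Descending on it.

Call:
{"fn": "apply_moves", "kwargs": {"targets": [{"tx": 0.008,"ty": 0.04,"tz": 0,"spin": 0},{"tx": 0.0155,"ty": 0.085,"tz": 0,"spin": 0},{"tx": 0.0155,"ty": 0.13,"tz": -0.01,"spin": 0},{"tx": 0.0155,"ty": 0.143,"tz": -0.05,"spin": 0},{"tx": 0.0155,"ty": 0.143,"tz": -0.09,"spin": 0},{"tx": 0.0155,"ty": 0.143,"tz": -0.125,"spin": 0},{"tx": 0.0155,"ty": 0.143,"tz": -0.145,"spin": 0},{"tx": 0.0155,"ty": 0.143,"tz": -0.155,"spin": 0}]}}

```text
t: 3.4
ee_pos: [459.8, 187.2, 65.8]
orientation: [-2.262, -2.178, 0.005]
ft_force: [0.2, 0.5, 0.1]
width: 88.2
grasp_force: 0.0
```

Call:
{"fn": "apply_moves", "kwargs": {"targets": [{"tx": 0,"ty": 0,"tz": 0,"spin": 0},{"tx": 0,"ty": 0,"tz": 0,"spin": 0},{"tx": 0,"ty": 0,"tz": 0,"spin": 0},{"tx": 0,"ty": 0,"tz": 0,"spin": 0},{"tx": 0,"ty": 0,"tz": 0,"spin": 0},{"tx": 0,"ty": 0,"tz": 0,"spin": 0},{"tx": 0,"ty": 0,"tz": 0,"spin": 0},{"tx": 0,"ty": 0,"tz": 0,"spin": 0}], "gripper": 1}}

```text
t: 4.2
ee_pos: [460.5, 189.0, 67.8]
orientation: [2.261, 2.181, 0.0]
ft_force: [1.0, 0.3, -0.9]
width: 27.3
grasp_force: 0.0
```

Run:
```python
from st import *
o=st();im=ctrl.get_image('side');save('s2',im);im2=ctrl.get_image('wrist')
cr=cv2.resize(im[90:220,230:400],(510,390));save('c2',np.hstack([cr,cv2.resize(im2[:,200:440],(234,390))]))
h=np.radians(-2);H=np.array([508,188])+58*np.array([np.cos(h),np.sin(h)]);print('hinge',H)
g=np.array([460.5,190,87]);r=np.array([460.5-H[0],84-31]);a0=np.arctan2(r[1],-r[0]);L=118
print(a0,np.hypot(*r))
for th in np.arange(0,1.75,.1):print(th.round(2),(-L*np.cos(a0+th)+L*np.cos(a0)).round(1),(L*np.sin(a0+th)-L*np.sin(a0)).round(1))
```

```text
t 4.2 p [460.45 188.95  67.75] tooly -2.055334513384064 q [0.37 0.49 2.   0.   0.65 0.4 ] f [ 1.04  0.31 -0.88] w 27.34643291015259 0.0
hinge [565.96 185.98]
0.46567592198416274 118.03303007807702
0.0 0.0 0.0
0.1 5.8 10.3
0.2 12.6 19.9
0.3 20.4 28.8
0.4 29.0 36.9
0.5 38.3 44.1
0.6 48.3 50.3
0.7 58.9 55.5
0.8 70.0 59.6
0.9 81.4 62.5
1.0 93.1 64.4
1.1 104.8 65.0
1.2 116.6 64.5
1.3 128.3 62.8
1.4 139.7 59.9
1.5 150.8 55.9
1.6 161.5 50.9
1.7 171.6 44.7
```

View pics/c2.png

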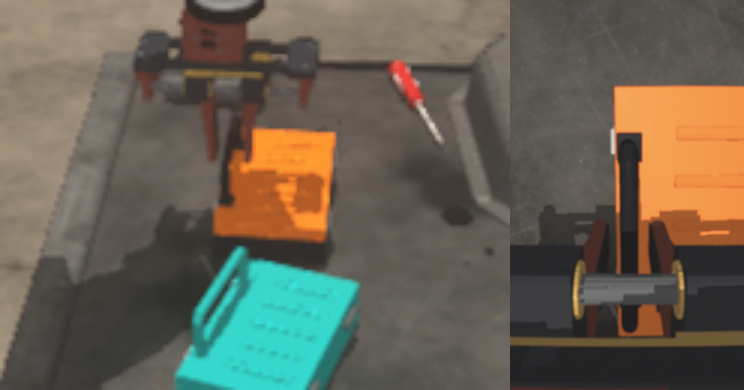

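The fingers straddle the handle bar (bar centred, finger on each side). I'll finish closing and begin swinging the lid along the hinge circle.

Call:
{"fn": "apply_moves", "kwargs": {"targets": [{"tx": 0,"ty": 0,"tz": 0,"spin": 0},{"tx": 0,"ty": 0,"tz": 0,"spin": 0},{"tx": 0,"ty": 0,"tz": 0,"spin": 0},{"tx": 0,"ty": 0,"tz": 0,"spin": 0},{"tx": 0.0028,"ty": 0,"tz": 0.005,"spin": 0},{"tx": 0.0058,"ty": 0,"tz": 0.0103,"spin": 0},{"tx": 0.009,"ty": 0,"tz": 0.0155,"spin": 0},{"tx": 0.0126,"ty": 0,"tz": 0.0199,"spin": 0}]}}

```text
t: 5.1
ee_pos: [473.3, 188.5, 87.9]
orientation: [2.261, 2.181, -0.001]
ft_force: [4.3, -2.3, -8.5]
width: 9.0
grasp_force: 30.0
```

Call:
{"fn": "apply_moves", "kwargs": {"targets": [{"tx": 0.0078,"ty": 0,"tz": 0.0089,"spin": 0},{"tx": 0.0164,"ty": -0.001,"tz": 0.017,"spin": 0},{"tx": 0.0257,"ty": -0.001,"tz": 0.0242,"spin": 0},{"tx": 0.0357,"ty": -0.001,"tz": 0.0304,"spin": 0},{"tx": 0.0463,"ty": -0.002,"tz": 0.0356,"spin": 0},{"tx": 0.0574,"ty": -0.002,"tz": 0.0397,"spin": 0},{"tx": 0.0688,"ty": -0.002,"tz": 0.0426,"spin": 0},{"tx": 0.0805,"ty": -0.003,"tz": 0.0445,"spin": 0}]}}

```text
t: 5.9
ee_pos: [553.7, 185.9, 133.4]
orientation: [-2.261, -2.18, 0.001]
ft_force: [-4.3, 2.0, 3.3]
width: 8.9
grasp_force: 30.0
```

Call:
{"fn": "apply_moves", "kwargs": {"targets": [{"tx": 0.0117,"ty": 0,"tz": 0.0006,"spin": 0},{"tx": 0.0235,"ty": -0.001,"tz": 0.0001,"spin": 0},{"tx": 0.0352,"ty": -0.001,"tz": -0.0016,"spin": 0},{"tx": 0.0466,"ty": -0.001,"tz": -0.0045,"spin": 0},{"tx": 0.0577,"ty": -0.002,"tz": -0.0085,"spin": 0},{"tx": 0.0684,"ty": -0.002,"tz": -0.0135,"spin": 0},{"tx": 0.0785,"ty": -0.003,"tz": -0.0197,"spin": 0},{"tx": 0.0879,"ty": -0.003,"tz": -0.0268,"spin": 0}]}}

```text
t: 6.7
ee_pos: [642.3, 182.9, 104.5]
orientation: [-2.261, -2.181, 0.0]
ft_force: [-1.8, -1.4, 2.9]
width: 9.3
grasp_force: 30.0
```

Run:
```python
from st import *
o=st();im=ctrl.get_image('side');im2=ctrl.get_image('top')
save('c3',np.hstack([cv2.resize(im[70:220,250:400],(390,390)),cv2.resize(im2[110:260,150:300],(390,390))]))
```

```text
t 6.7 p [642.27 182.9  104.51] tooly -2.0619589378770358 q [0.26 0.62 1.6  0.   0.92 0.3 ] f [-1.77 -1.43  2.87] w 9.329198845807568 30.004989802837372
```

View pics/c3.png

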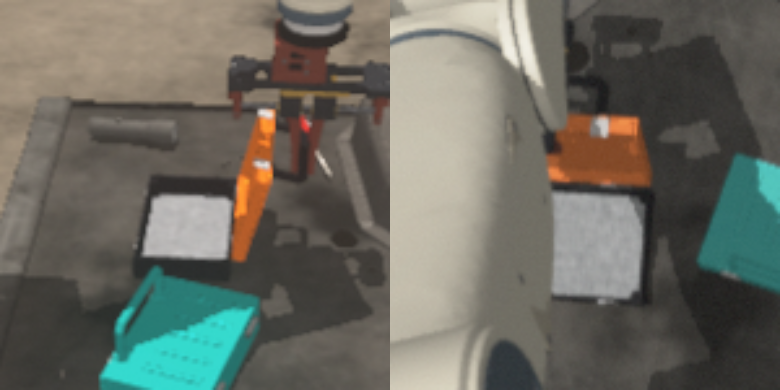

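The side and top crops show the lid leaning back past upright with the tray open. I'll release slightly and rise.

Call:
{"fn": "apply_moves", "kwargs": {"targets": [{"tx": 0,"ty": 0,"tz": 0,"spin": 0},{"tx": 0,"ty": 0,"tz": 0,"spin": 0},{"tx": 0,"ty": 0,"tz": 0,"spin": 0},{"tx": 0,"ty": 0,"tz": 0.01,"spin": 0},{"tx": 0,"ty": 0,"tz": 0.03,"spin": 0},{"tx": 0,"ty": 0,"tz": 0.06,"spin": 0},{"tx": 0,"ty": 0,"tz": 0.09,"spin": 0},{"tx": 0,"ty": 0,"tz": 0.12,"spin": 0}], "gripper": 0.45}}

```text
t: 7.6
ee_pos: [641.4, 183.0, 227.5]
orientation: [2.261, 2.181, 0.001]
ft_force: [0.7, 0.3, -0.0]
width: 24.0
grasp_force: 0.0
```

Call:
{"fn": "apply_moves", "kwargs": {"targets": [{"tx": -0.03,"ty": -0.035,"tz": 0.01,"spin": 0},{"tx": -0.06,"ty": -0.08,"tz": 0.01,"spin": 0},{"tx": -0.09,"ty": -0.12,"tz": 0.01,"spin": -2},{"tx": -0.11,"ty": -0.165,"tz": 0.01,"spin": -4},{"tx": -0.13,"ty": -0.21,"tz": 0,"spin": -6},{"tx": -0.145,"ty": -0.255,"tz": 0,"spin": -8},{"tx": -0.16,"ty": -0.3,"tz": 0,"spin": -10},{"tx": -0.175,"ty": -0.345,"tz": 0,"spin": -12.3}], "gripper": -0.1}}

```text
t: 8.4
ee_pos: [465.7, -163.8, 226.5]
orientation: [2.482, 1.924, 0.002]
ft_force: [0.9, -1.3, -0.1]
width: 48.5
grasp_force: 0.0
```

Call:
{"fn": "apply_moves", "kwargs": {"targets": [{"tx": -0.01,"ty": -0.04,"tz": 0,"spin": 0},{"tx": -0.018,"ty": -0.085,"tz": 0,"spin": 0},{"tx": -0.022,"ty": -0.12,"tz": -0.02,"spin": 0},{"tx": -0.022,"ty": -0.137,"tz": -0.06,"spin": 0},{"tx": -0.022,"ty": -0.137,"tz": -0.1,"spin": 0},{"tx": -0.022,"ty": -0.137,"tz": -0.14,"spin": 0},{"tx": -0.022,"ty": -0.137,"tz": -0.164,"spin": 0},{"tx": -0.022,"ty": -0.137,"tz": -0.164,"spin": 0}]}}

```text
t: 9.2
ee_pos: [442.7, -297.9, 59.1]
orientation: [-2.478, -1.923, 0.002]
ft_force: [0.6, 0.2, 0.5]
width: 48.1
grasp_force: 0.0
```

Run:
```python
from st import *
o=st();im=ctrl.get_image('side');im2=ctrl.get_image('top');im3=ctrl.get_image('wrist')
save('c4',np.hstack([cv2.resize(im[100:200,270:370],(300,300)),cv2.resize(im2[150:250,160:260],(300,300))]))
c=cal('wrist');print(proj(c,[[443.5,-299,15],[443.5+50*.249,-299+50*.968,15]]))
for p in ctrl.outline_of('feeler_gauge','wrist'):
    print(p['score'],p['box'])
    r=cv2.minAreaRect(np.argwhere(p['pixels'])[:,::-1].astype(np.float32));P=np.array([onz(c,q,15) for q in cv2.boxPoints(r)]);print(P)
# tray floor (light) in both views, floor top z=4 ; lid top-view rect
for n,I,(x0,y0,x1,y1) in(('top',im2,(165,170,265,240)),('side',im,(285,125,350,180))):
    cc=cal(n);hs=cv2.cvtColor(I,cv2.COLOR_RGB2HSV)[y0:y1,x0:x1];m=((hs[...,2]>120)&(hs[...,1]<60)).astype(np.uint8)
    k,l,s,ce=cv2.connectedComponentsWithStats(m);j=1+np.argmax(s[1:,4]);pts=(np.argwhere(l==j)[:,::-1]+[x0,y0]).astype(np.float32)
    W=np.array([onz(cc,q,4)[:2] for q in pts],np.float32);print(n,len(W),cv2.minAreaRect(W),W.min(0),W.max(0))
```

```text
t 9.2 p [ 442.7  -297.94   59.12] tooly -14.370960067044392 q [-0.61  0.54  1.92  0.    0.68 -0.36] f [0.55 0.19 0.47] w 48.10834287615214 0.0
[[318.32 219.7 ]
 [318.23 151.23]]
0.9 [311.8, 144.9, 335.0, 279.6]
[[ 451.39 -246.5    15.  ]
 [ 463.76 -249.5    15.  ]
 [ 440.32 -349.16   15.  ]
 [ 426.41 -345.79   15.  ]]
top 2412 ((506.5446472167969, 188.4506378173828), (160.95933532714844, 101.89774322509766), 88.48394775390625) [454.08 107.4 ] [557.99 269.57]
side 1749 ((470.9339599609375, 245.4153289794922), (176.0765838623047, 312.44683837890625), 7.078989028930664) [364.32  80.8 ] [559.3  392.82]
```

View pics/c4.png

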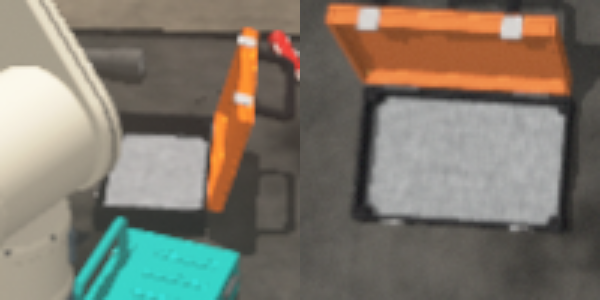

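Lid stays open, tray clear; the tray centre measures (507,188), yaw -1.5°. The gauge is 2 mm further in x. Descending and gripping.

Call:
{"fn": "apply_moves", "kwargs": {"targets": [{"tx": 0.002,"ty": 0,"tz": -0.02,"spin": 0},{"tx": 0.002,"ty": 0,"tz": -0.04,"spin": 0},{"tx": 0.002,"ty": 0,"tz": -0.05,"spin": 0},{"tx": 0.002,"ty": 0,"tz": -0.055,"spin": 0},{"tx": 0.002,"ty": 0,"tz": -0.0565,"spin": 0},{"tx": 0.002,"ty": 0,"tz": -0.0565,"spin": 0},{"tx": 0.002,"ty": 0,"tz": -0.0565,"spin": 0},{"tx": 0.002,"ty": 0,"tz": -0.0565,"spin": 0}]}}

```text
t: 10.2
ee_pos: [446.8, -299.4, 5.3]
orientation: [2.481, 1.926, 0.0]
ft_force: [0.2, 0.1, -0.5]
width: 48.2
grasp_force: 0.0
```

Call:
{"fn": "apply_moves", "kwargs": {"targets": [{"tx": 0,"ty": 0,"tz": 0,"spin": 0},{"tx": 0,"ty": 0,"tz": 0,"spin": 0},{"tx": 0,"ty": 0,"tz": 0,"spin": 0},{"tx": 0,"ty": 0,"tz": 0,"spin": 0},{"tx": 0,"ty": 0,"tz": 0,"spin": 0},{"tx": 0,"ty": 0,"tz": 0,"spin": 0},{"tx": 0,"ty": 0,"tz": 0,"spin": 0},{"tx": 0,"ty": 0,"tz": 0,"spin": 0}], "gripper": 1}}

```text
t: 11.0
ee_pos: [446.3, -299.0, 4.7]
orientation: [-2.481, -1.926, 0.0]
ft_force: [-0.9, -0.1, 0.4]
width: 11.6
grasp_force: 30.0
```

Gauge held (11.6 mm, 30 N). Lifting and carrying it over.

Call:
{"fn": "apply_moves", "kwargs": {"targets": [{"tx": 0,"ty": 0,"tz": 0.03,"spin": 0},{"tx": 0,"ty": 0,"tz": 0.07,"spin": 0},{"tx": 0,"ty": 0,"tz": 0.11,"spin": 0},{"tx": 0,"ty": 0.02,"tz": 0.15,"spin": 0},{"tx": 0.004,"ty": 0.05,"tz": 0.18,"spin": 1},{"tx": 0.008,"ty": 0.09,"tz": 0.18,"spin": 3},{"tx": 0.012,"ty": 0.13,"tz": 0.18,"spin": 5},{"tx": 0.016,"ty": 0.17,"tz": 0.18,"spin": 7}]}}

```text
t: 11.8
ee_pos: [462.4, -127.8, 185.2]
orientation: [2.358, 2.075, 0.001]
ft_force: [0.8, 0.1, -1.4]
width: 12.1
grasp_force: 30.0
```

Call:
{"fn": "apply_moves", "kwargs": {"targets": [{"tx": 0.003,"ty": 0.04,"tz": 0,"spin": 1},{"tx": 0.006,"ty": 0.08,"tz": 0,"spin": 2},{"tx": 0.009,"ty": 0.12,"tz": 0,"spin": 3},{"tx": 0.012,"ty": 0.16,"tz": 0,"spin": 4},{"tx": 0.015,"ty": 0.2,"tz": 0,"spin": 5},{"tx": 0.018,"ty": 0.245,"tz": 0,"spin": 5.9},{"tx": 0.0225,"ty": 0.285,"tz": 0,"spin": 5.9},{"tx": 0.0225,"ty": 0.3175,"tz": 0,"spin": 5.9}]}}

```text
t: 12.6
ee_pos: [485.1, 190.7, 184.8]
orientation: [2.248, 2.194, 0.001]
ft_force: [0.8, -0.3, -1.1]
width: 12.0
grasp_force: 30.0
```

Run:
```python
from st import *
ctrl.get_image('wrist');o=st();im=ctrl.get_image('side');im3=ctrl.get_image('wrist');c=cal('wrist')
save('c5',np.hstack([cv2.resize(im[80:200,260:380],(400,400)),cv2.resize(im3,(400,250),interpolation=cv2.INTER_AREA)[:, :].copy() if 0 else cv2.copyMakeBorder(cv2.resize(im3,(400,250)),0,150,0,0,cv2.BORDER_CONSTANT)]))
```

```text
t 12.65 p [485.38 194.01 184.95] tooly -1.3599134901139478 q [0.36 0.32 1.89 0.   0.93 0.38] f [ 0.45  2.99 -1.4 ] w 12.00139415540656 30.00021167099476
```

View pics/c5.png

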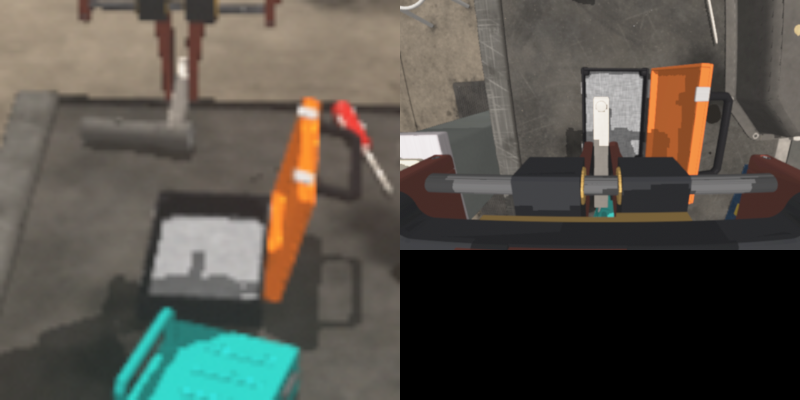

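Call:
{"fn": "apply_moves", "kwargs": {"targets": [{"tx": -0.002,"ty": 0,"tz": 0,"spin": 0},{"tx": -0.002,"ty": 0,"tz": -0.03,"spin": 0},{"tx": -0.002,"ty": 0,"tz": -0.06,"spin": 0},{"tx": -0.002,"ty": 0,"tz": -0.09,"spin": 0},{"tx": -0.002,"ty": 0,"tz": -0.115,"spin": 0},{"tx": -0.002,"ty": 0,"tz": -0.135,"spin": 0},{"tx": -0.002,"ty": 0,"tz": -0.145,"spin": 0},{"tx": -0.002,"ty": 0,"tz": -0.15,"spin": 0}]}}

```text
t: 13.55
ee_pos: [482.6, 187.2, 34.1]
orientation: [-2.251, -2.191, 0.002]
ft_force: [-0.2, 0.1, -0.6]
width: 12.4
grasp_force: 30.0
```

Call:
{"fn": "apply_moves", "kwargs": {"targets": [{"tx": 0,"ty": 0,"tz": -0.004,"spin": 0},{"tx": 0,"ty": 0,"tz": -0.008,"spin": 0},{"tx": 0,"ty": 0,"tz": -0.012,"spin": 0},{"tx": 0,"ty": 0,"tz": -0.016,"spin": 0},{"tx": 0,"ty": 0,"tz": -0.019,"spin": 0},{"tx": 0,"ty": 0,"tz": -0.022,"spin": 0},{"tx": 0,"ty": 0,"tz": -0.023,"spin": 0},{"tx": 0,"ty": 0,"tz": -0.023,"spin": 0}]}}

```text
t: 14.35
ee_pos: [482.8, 188.4, 11.6]
orientation: [-2.249, -2.193, 0.001]
ft_force: [0.8, -0.1, -1.0]
width: 11.8
grasp_force: 30.0
```

Free descent, no contact. Now the last few millimetres, gently.

Call:
{"fn": "apply_moves", "kwargs": {"targets": [{"tx": 0,"ty": 0,"tz": -0.0008,"spin": 0},{"tx": 0,"ty": 0,"tz": -0.0016,"spin": 0},{"tx": 0,"ty": 0,"tz": -0.0022,"spin": 0},{"tx": 0,"ty": 0,"tz": -0.0026,"spin": 0},{"tx": 0,"ty": 0,"tz": -0.003,"spin": 0},{"tx": 0,"ty": 0,"tz": -0.003,"spin": 0},{"tx": 0,"ty": 0,"tz": -0.003,"spin": 0},{"tx": 0,"ty": 0,"tz": -0.003,"spin": 0}]}}

```text
t: 15.15
ee_pos: [483.0, 188.4, 8.8]
orientation: [2.25, 2.193, 0.0]
ft_force: [-0.3, 1.1, -1.5]
width: 12.2
grasp_force: 30.0
```

Call:
{"fn": "apply_moves", "kwargs": {"targets": [{"tx": 0,"ty": 0,"tz": -0.0005,"spin": 0},{"tx": 0,"ty": 0,"tz": -0.001,"spin": 0},{"tx": 0,"ty": 0,"tz": -0.0015,"spin": 0},{"tx": 0,"ty": 0,"tz": -0.0015,"spin": 0},{"tx": 0,"ty": 0,"tz": -0.0015,"spin": 0},{"tx": 0,"ty": 0,"tz": -0.0015,"spin": 0},{"tx": 0,"ty": 0,"tz": -0.0015,"spin": 0},{"tx": 0,"ty": 0,"tz": -0.0015,"spin": 0}]}}

```text
t: 15.95
ee_pos: [483.0, 188.4, 8.5]
orientation: [2.25, 2.193, 0.0]
ft_force: [-4.4, -0.9, 16.8]
width: 12.0
grasp_force: 30.0
```

The gauge is on the floor (17 N). I'll ease off, open a little and rise.

Call:
{"fn": "apply_moves", "kwargs": {"targets": [{"tx": 0,"ty": 0,"tz": 0.001,"spin": 0},{"tx": 0,"ty": 0,"tz": 0.001,"spin": 0},{"tx": 0,"ty": 0,"tz": 0.001,"spin": 0},{"tx": 0,"ty": 0,"tz": 0.001,"spin": 0},{"tx": 0,"ty": 0,"tz": 0.001,"spin": 0},{"tx": 0,"ty": 0,"tz": 0.01,"spin": 0},{"tx": 0,"ty": 0,"tz": 0.025,"spin": 0},{"tx": 0,"ty": 0,"tz": 0.045,"spin": 0}], "gripper": 0.55}}

```text
t: 16.75
ee_pos: [482.6, 188.2, 53.1]
orientation: [-2.249, -2.193, 0.002]
ft_force: [0.2, -0.3, -0.7]
width: 19.7
grasp_force: 0.0
```

Call:
{"fn": "apply_moves", "kwargs": {"targets": [{"tx": 0,"ty": 0,"tz": 0.04,"spin": 0},{"tx": 0,"ty": 0,"tz": 0.08,"spin": 0},{"tx": 0,"ty": 0,"tz": 0.12,"spin": 0},{"tx": 0,"ty": 0,"tz": 0.16,"spin": 0},{"tx": 0,"ty": 0,"tz": 0.175,"spin": 0},{"tx": 0,"ty": -0.04,"tz": 0.175,"spin": 0},{"tx": 0,"ty": -0.08,"tz": 0.175,"spin": 0},{"tx": 0,"ty": -0.08,"tz": 0.175,"spin": 0}]}}

```text
t: 17.55
ee_pos: [482.4, 105.3, 228.8]
orientation: [2.252, 2.189, 0.001]
ft_force: [-0.2, 0.1, -0.2]
width: 19.6
grasp_force: 0.0
```

Run:
```python
from st import *
ctrl.get_image('side');o=st();im3=ctrl.get_image('wrist');c=cal('wrist');save('w6',im3)
for p in ctrl.pinpoint('case_handle','wrist'): 
    v=ray(c,p['uv']); a=v[0]+v[1]*(183-v[0][1])/v[1][1] if abs(v[1][1])>.05 else None; print(p['score'],p['uv'],onz(c,p['uv'],124))
for p in ctrl.outline_of('feeler_gauge','wrist'):
    r=cv2.minAreaRect(np.argwhere(p['pixels'])[:,::-1].astype(np.float32));P=np.array([onz(c,q,19) for q in cv2.boxPoints(r)]);print(p['score'],P)
```

```text
t 17.6 p [482.79 106.81 228.66] tooly -1.6364403869429702 q [ 0.19  0.22  1.91 -0.    1.01  0.22] f [ 0.43 -0.07 -0.59] w 19.448134474787018 0.0
0.9 [313.9, 311.1] [472.49  -7.99 124.  ]
0.59 [500.3, 112.0] [642.5  184.09 124.  ]
0.65 [[477.43 239.47  19.  ]
 [491.43 239.09  19.  ]
 [488.89 137.77  19.  ]
 [474.02 138.19  19.  ]]
```

View pics/w6.png

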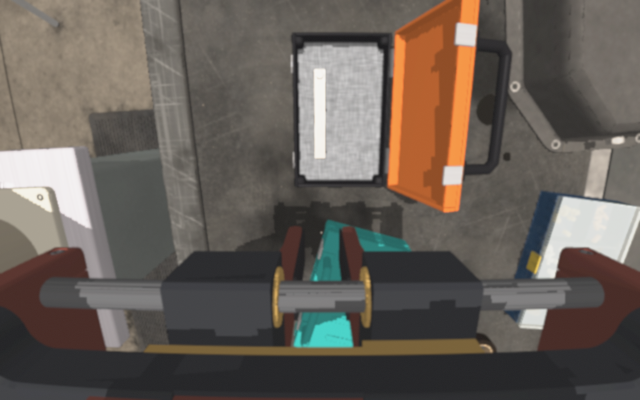

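The gauge lies flat in the tray at (320,113), measured centre (483,189). The handle is at (505,105), measured (642,184), where I left it. Regrasping it.

Call:
{"fn": "apply_moves", "kwargs": {"targets": [{"tx": 0.03,"ty": 0.015,"tz": 0.005,"spin": 0},{"tx": 0.07,"ty": 0.035,"tz": 0.005,"spin": 0},{"tx": 0.11,"ty": 0.055,"tz": 0.005,"spin": 0},{"tx": 0.145,"ty": 0.07,"tz": 0.005,"spin": 0},{"tx": 0.159,"ty": 0.0745,"tz": 0,"spin": 0},{"tx": 0.159,"ty": 0.0745,"tz": 0,"spin": 0},{"tx": 0.159,"ty": 0.0745,"tz": 0,"spin": 0},{"tx": 0.159,"ty": 0.0745,"tz": -0.02,"spin": 0}], "gripper": 0.35}}

```text
t: 18.55
ee_pos: [642.6, 183.7, 209.9]
orientation: [2.247, 2.192, 0.006]
ft_force: [0.2, 0.2, 0.2]
width: 28.3
grasp_force: 0.0
```

Call:
{"fn": "apply_moves", "kwargs": {"targets": [{"tx": 0,"ty": 0,"tz": -0.02,"spin": 0},{"tx": 0,"ty": 0,"tz": -0.04,"spin": 0},{"tx": 0,"ty": 0,"tz": -0.055,"spin": 0},{"tx": 0,"ty": 0,"tz": -0.07,"spin": 0},{"tx": 0,"ty": 0,"tz": -0.08,"spin": 0},{"tx": 0,"ty": 0,"tz": -0.09,"spin": 0},{"tx": 0,"ty": 0,"tz": -0.1,"spin": 0},{"tx": 0,"ty": 0,"tz": -0.104,"spin": 0}]}}

```text
t: 19.35
ee_pos: [641.6, 182.8, 102.2]
orientation: [-2.249, -2.192, 0.001]
ft_force: [0.4, -0.2, -0.2]
width: 28.6
grasp_force: 0.0
```

Call:
{"fn": "apply_moves", "kwargs": {"targets": [{"tx": 0,"ty": 0,"tz": 0,"spin": 0},{"tx": 0,"ty": 0,"tz": 0,"spin": 0},{"tx": 0,"ty": 0,"tz": 0,"spin": 0},{"tx": 0,"ty": 0,"tz": 0,"spin": 0},{"tx": 0,"ty": 0,"tz": 0,"spin": 0},{"tx": 0,"ty": 0,"tz": 0,"spin": 0},{"tx": 0,"ty": 0,"tz": 0,"spin": 0},{"tx": 0,"ty": 0,"tz": 0,"spin": 0}], "gripper": 1}}

```text
t: 20.15
ee_pos: [642.6, 183.0, 103.9]
orientation: [2.249, 2.192, 0.002]
ft_force: [2.3, 0.5, 3.6]
width: 9.2
grasp_force: 30.0
```

Call:
{"fn": "apply_moves", "kwargs": {"targets": [{"tx": -0.0094,"ty": 0,"tz": 0.0071,"spin": 0},{"tx": -0.0195,"ty": 0.001,"tz": 0.0133,"spin": 0},{"tx": -0.0302,"ty": 0.001,"tz": 0.0183,"spin": 0},{"tx": -0.0413,"ty": 0.001,"tz": 0.0223,"spin": 0},{"tx": -0.0527,"ty": 0.002,"tz": 0.0252,"spin": 0},{"tx": -0.0644,"ty": 0.002,"tz": 0.0269,"spin": 0},{"tx": -0.0762,"ty": 0.003,"tz": 0.0274,"spin": 0},{"tx": -0.0879,"ty": 0.003,"tz": 0.0268,"spin": 0}]}}

```text
t: 20.95
ee_pos: [554.9, 185.8, 131.2]
orientation: [2.248, 2.192, 0.004]
ft_force: [3.5, -0.8, 5.0]
width: 9.1
grasp_force: 30.0
```

Call:
{"fn": "apply_moves", "kwargs": {"targets": [{"tx": -0.0117,"ty": 0,"tz": -0.0019,"spin": 0},{"tx": -0.0231,"ty": 0.001,"tz": -0.0048,"spin": 0},{"tx": -0.0342,"ty": 0.001,"tz": -0.0089,"spin": 0},{"tx": -0.0448,"ty": 0.001,"tz": -0.0141,"spin": 0},{"tx": -0.0548,"ty": 0.002,"tz": -0.0203,"spin": 0},{"tx": -0.0641,"ty": 0.002,"tz": -0.0275,"spin": 0},{"tx": -0.0727,"ty": 0.003,"tz": -0.0356,"spin": 0},{"tx": -0.0805,"ty": 0.003,"tz": -0.0445,"spin": 0}]}}

```text
t: 21.75
ee_pos: [472.6, 188.9, 84.7]
orientation: [-2.249, -2.193, 0.001]
ft_force: [2.5, 0.8, 2.2]
width: 9.2
grasp_force: 30.0
```

Call:
{"fn": "apply_moves", "kwargs": {"targets": [{"tx": -0.0035,"ty": 0,"tz": -0.005,"spin": 0},{"tx": -0.0068,"ty": 0,"tz": -0.01,"spin": 0},{"tx": -0.0098,"ty": 0,"tz": -0.015,"spin": 0},{"tx": -0.0126,"ty": 0,"tz": -0.0199,"spin": 0},{"tx": -0.0135,"ty": 0,"tz": -0.022,"spin": 0},{"tx": -0.0135,"ty": 0,"tz": -0.022,"spin": 0},{"tx": -0.0135,"ty": 0,"tz": -0.022,"spin": 0},{"tx": -0.0135,"ty": 0,"tz": -0.022,"spin": 0}]}}

```text
t: 22.55
ee_pos: [459.9, 189.1, 63.7]
orientation: [-2.25, -2.192, -0.0]
ft_force: [-2.9, 3.8, 7.1]
width: 9.5
grasp_force: 30.0
```

Call:
{"fn": "apply_moves", "kwargs": {"targets": [{"tx": -0.0005,"ty": 0,"tz": -0.001,"spin": 0},{"tx": -0.001,"ty": 0,"tz": -0.002,"spin": 0},{"tx": -0.001,"ty": 0,"tz": -0.002,"spin": 0},{"tx": -0.001,"ty": 0,"tz": -0.002,"spin": 0},{"tx": -0.001,"ty": 0,"tz": -0.002,"spin": 0},{"tx": -0.001,"ty": 0,"tz": -0.002,"spin": 0},{"tx": -0.001,"ty": 0,"tz": -0.002,"spin": 0},{"tx": -0.001,"ty": 0,"tz": -0.002,"spin": 0}]}}

```text
t: 23.35
ee_pos: [459.9, 189.2, 63.4]
orientation: [2.249, 2.192, 0.003]
ft_force: [-5.7, 1.0, 26.9]
width: 9.1
grasp_force: 30.0
```

The lid stops hard (27 N, no more travel), so it is shut. Releasing without lifting it, then retreating.

Call:
{"fn": "apply_moves", "kwargs": {"targets": [{"tx": 0,"ty": 0,"tz": 0.001,"spin": 0},{"tx": 0,"ty": 0,"tz": 0.001,"spin": 0},{"tx": 0,"ty": 0,"tz": 0.001,"spin": 0},{"tx": 0,"ty": 0,"tz": 0.001,"spin": 0},{"tx": 0,"ty": 0,"tz": 0.001,"spin": 0},{"tx": 0,"ty": 0,"tz": 0.001,"spin": 0},{"tx": 0,"ty": 0,"tz": 0.02,"spin": 0},{"tx": 0,"ty": 0,"tz": 0.04,"spin": 0}], "gripper": 0.2}}

```text
t: 24.15
ee_pos: [458.4, 188.6, 101.3]
orientation: [-2.249, -2.192, 0.003]
ft_force: [0.6, -0.4, -0.2]
width: 34.7
grasp_force: 0.0
```

Call:
{"fn": "apply_moves", "kwargs": {"targets": [{"tx": 0,"ty": 0,"tz": 0.03,"spin": 0},{"tx": 0,"ty": 0,"tz": 0.07,"spin": 0},{"tx": 0,"ty": 0,"tz": 0.11,"spin": 0},{"tx": 0,"ty": -0.03,"tz": 0.12,"spin": 0},{"tx": 0,"ty": -0.07,"tz": 0.12,"spin": 0},{"tx": 0,"ty": -0.11,"tz": 0.12,"spin": 0},{"tx": 0,"ty": -0.14,"tz": 0.12,"spin": 0},{"tx": 0,"ty": -0.14,"tz": 0.12,"spin": 0}]}}

```text
t: 24.95
ee_pos: [458.7, 46.3, 221.6]
orientation: [2.253, 2.189, -0.001]
ft_force: [1.1, -0.9, -0.0]
width: 35.1
grasp_force: 0.0
```

Run:
```python
from st import *
ctrl.get_image('top');o=st();c=cal('wrist');im=ctrl.get_image('wrist');s=ctrl.get_image('side')
save('f',np.hstack([cv2.resize(im[0:200,240:480],(432,360)),cv2.resize(s[110:220,270:370],(327,360))]))
for p in ctrl.pinpoint('case_handle','wrist')+ctrl.pinpoint('case_handle','side'): print(p['score'],p['uv'])
print(proj(c,[459,189,84]),proj(cal('side'),[[459,189,84],[459,189,91]]))
```

```text
t 25.0 p [458.91  47.62 221.58] tooly -1.6445528359854782 q [0.08 0.18 1.98 0.   0.98 0.11] f [ 0.21 -0.77 -0.14] w 35.41192484643891 0.0
0.88 [336.0, 265.9]
0.76 [321.2, 40.6]
0.87 [306.4, 137.3]
0.76 [304.9, 180.7]
[[316.88  44.45]] [[305.89 137.57]
 [305.83 135.64]]
```

View pics/f.png

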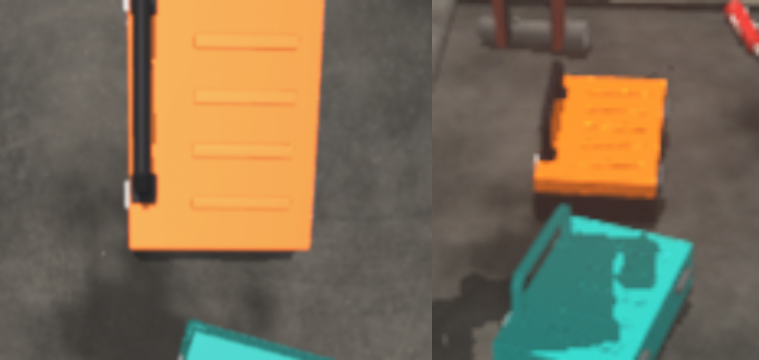

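The lid is shut: the handle in the side view is at (306,137), where the model puts a shut lid (z=84). The gripper is clear. Handing in.

```bash
python3 -c "
from workcell import ctrl
print(ctrl.close_job())"
```

```text
the job is handed in; nothing more can be done
None
```

The job is handed in after about 25 s: the feeler gauge was set down flat in the orange-lidded case and the lid pressed shut against its stop, with the gripper clear; the hand-in returned no verdict.

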